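# Shut the bean bin's flap and draw it tight with its cam lever

## Robot

A 6-joint arm with a two-finger parallel gripper is mounted at the origin on the work surface. World frame = base frame: x ahead of the robot, y to its left, z up, the work surface at z = 0. Lengths are in m, angles in rad, forces in N, time in s.
With the tool pointing down it reaches from about 0.25 to 0.725 m from the base axis. Payload 4 kg.
Tool frame: the origin (TCP) lies midway between the tips of the shut fingers; the grasp point (between the pads) lies 19 mm behind it; y points along the fingers, x is the direction in which the jaws open and shut, and the axes are right-handed (so a half turn about y gives the same grasp; the last joint's range is limited). The gripper opens to 85 mm and grips with 20 to 120 N. Pads are 22 mm wide; open, the fingers measure 114 mm over their backs; the gripper's body (76 mm by 85 mm) begins 54 mm behind the grasp point. The pads swing forward as they close: fully open they stand 13 mm farther back than shut.
Start: joints at [1.109, 0.241, 0.005, 1.335, 0, 1.571], TCP at [0.223, 0.448, 0.231] pointing down, gripper open.
Joint ranges: [-2.72, 2.72], [-1.05, 1.87], [-1.09, 1.28], [-1.99, 2.15], [-1.42, 1.44], [-3.14, 3.14]. Speed limits (rad/s): [2.79, 2.79, 3.14, 3.14, 3.14, 3.14].

## Interface

Orientations are given as a unit quaternion [x, y, z, w].
In Python, from workcell import bot gives the robot as it stands. The module is installed in compiled form; this text tells all that it offers.
- The arm moves only by the shell command python3 -m inch 'ROWS'. ROWS is text: rows parted by semicolons, each of 7 numbers parted by spaces: the turn, a rotation vector about the tool's x, y, z in degrees, then the shift along the tool's x, y, z in mm, then the closure, from 0 (fully open) to 1 (shut). In form: ax ay az dx dy dz fingers; .... A call has 1 to 12 rows; each row shifts and turns the commanded pose from where the row before left it, along the tool's axes as they then stand; what a row does not reach is not made up. A row lasts 1/8 s, in which the tool goes at most 62.5 mm and 10.7 degrees, less where a joint would pass 70% of its speed; a pose out of reach is approached as far as the arm can. A call with a gripper value outside its range is refused whole. The fingers move at their own pace and stop on an object; the grip force is fixed at half the most. Time passes only in rows, so rows that do not move let the fingers close. It gives the time, the measured TCP pose, the force and the opening at its end, in the units of the state.
- bot.get_obs(): the state, without advancing time (a new reading comes with each control period).
- bot.camera(name): name is "scene" or "top" or "wrist"; returns a dict with "color" (400x640x3 uint8, blue, green, red), "fx", "fy", "cx", "cy" (pixels), "k1" (the pictures are not rectified: a ray, as slopes to the right and down, at radius r is drawn at 1 + k1 r^2 times it, then the intrinsics apply), "extrinsics" (4x4, takes a point from world to camera coordinates). Camera axes: x right, y up, looking along -z (the intrinsics and any distortion apply to the point x, -y, -z); pixel columns grow to the right and rows downward; lengths in m; the calibration is good to about 2 mm. A picture is of the moment at which its call begins. There is no depth.
- bot.job_done(): hands the job in, once; it reports no verdict.
Trained networks look in the newest picture that a camera, given by its name, has taken for a name from the list of things; names that differ only in an ending like _2 or _b are one class to them, and where a whole thing is asked for, a point or a joint stands for the part that bears it (a point fixed in the world has none). Each returns a list of dicts, best first, with "conf" (0 to 1); they miss things now and then, are a little off and sometimes report something else, mostly with a low value. They report only what shows in the picture. A call takes as long as a camera call.
- bot.look_for(name, camera): "extent" ([left, top, right, bottom] in pixels, round what is visible of it).
- bot.cut_out(name, camera): "region" (400x640 bool, what is visible of it) and "extent" ([left, top, right, bottom] in pixels, round what is visible of it).
- bot.spot_point(name, camera): "point" ([column, row] in pixels: a listed point, or the origin of a listed thing).
The state is a dict: "clock": time; "joint_pos": joint angles; "joint_vel": joint speeds; "tau": joint torques, N m; "eef_pos": TCP position; "tool_rot": TCP orientation; "ft_force": force on the tool from outside, world axes, zero at the start; "ft_torque": the same for the moment, N m; "grip_width": finger opening in m.
Only numpy, scipy, OpenCV 4.12 (cv2) and the standard library are available. Lean on these libraries where they do the work, as an engineer would, in place of code of your own. Each camera call takes 0.05 s, during which the arm holds its last target.

## Task

Close up the steel bean bin on the coffee counter: fold its open front flap shut onto the seal, then swing the cam lever a quarter turn until it stops, so that it draws the flap down tight, and let go. Leave the jug, the tamper and the cup where they stand.

Things in the scene. Friction and masses are not known exactly. Their poses are not given: they have to be found in the camera images.
- bin: Fixed steel bean bin, 210 mm deep (x), 170 wide (y), 163 high. Origin: centre of its underside; x points from its low front (robot side) to its high back, z up. Its open mouth, the flap and the cam lever lie on a face sloping 28 degrees: up-slope direction u = (cos 28, 0, sin 28), outward normal n = (-sin 28, 0, cos 28) in the bin's axes.
- rail (a point): Middle of the bin's fixed carrying rail, 14 mm dark bar along the bin's y, 158 mm long, right above the lever (bin x 45, y 0, z 335 mm); at its ends it bends back and down to the bin's back edge. It stands in the way of a hand coming straight down on the lever: come square to the slope (tilted about 28 degrees) from the robot's side.
- flap (a joint): Opening angle of the flap (rad): 0 = drawn fully tight, grows as its free edge swings up and towards the robot (starts 0.6 to 1.05). Stiff hinge: stays where left; 3 to 4 N near the free edge moves it. The springy seal meets it at about 0.05; pressing it fully down takes about 15 N, and let go it springs back to about 0.045: that is shut, ready for the cam.
- flap_hinge (a point): Middle of the flap's hinge line, at the low front edge of the slope: in the bin's axes x = -95 mm, y = 0, z = 70 mm. The hinge line runs along the bin's y. Axes: the flap's own (x from hinge to free edge, z out of its outer face).
- flap_push (a point): Point on the flap's outer face, on its middle line 85 mm from the hinge. The flap is an aluminium plate 140 mm wide, 105 from hinge to edge, 8 thick (inner face in the plane of the hinge line), with a middle tongue 36 mm wide out to 122 mm that carries a dark steel rib (keeper), 12 mm wide, 103 to 122 mm from the hinge, 4 mm above the face. Axes as the flap.
- cam (a joint): Angle of the cam lever (rad): 0 = open, pointing along the bin's +y (starts 0 to 0.15); turns counter-clockwise seen from outside to its stop at 1.571 = locked, pointing down the slope over the flap's tongue. From about 0.8 to 1.25 its ramp rides over the keeper and draws the flap down (5 to 8 N at the grip); then it holds by itself. It catches the keeper only if the flap is below about 0.06 rad.
- cam_pivot (a point): Foot of the lever's pivot on the slope face, 155 mm up the slope from the hinge line, in the middle (bin y = 0). Axes: z along the turning axis n, y along the lever.
- cam_grip (a point): Point on the lever's grip, 65 mm from the pivot axis along the lever, 47 mm out from the slope face. The grip is an upright round black post 18 mm in diameter, parallel to the turning axis, from 25 to 67 mm out; it does not spin on the lever. The dark steel lever below is 22 mm wide, 96 long over all, its upper side 25 mm out. Axes as the lever.
- jug: Steel jug with a handle, 76 mm wide, 95 mm high, standing loose beside the bin; origin at the centre of its underside. Bystander.
- tamper: Dark steel coffee tamper, 58 mm wide, 94 mm high, standing loose; origin at the centre of its underside. Bystander.
- cup: White ceramic cup, 80 mm wide, 62 mm high, standing loose; origin at the centre of its underside. Bystander.

How it is judged:
By the outcome, as a careful person would: the job done as asked, in the order asked, and still so for the second after the job is handed in, with the robot touching nothing.
It also fails if it takes over 50 s, if anything falls off the work surface, if the arm or the gripper's body presses on something with over 40 N, if the wrist force passes 120 N, or if a joint passes its speed limit or range.

## Working session

There is one attempt and no reset: what is moved stays moved. The work goes in short steps, Python scripts to look and compute and a shell command to move; the robot and the scene stay as the last step left them, time stands still between calls to the robot, and variables do not carry over. Pictures are saved under pics/ and viewed, and the job is handed in when it is done.

```bash
mkdir -p pics
python3 - <<'E'
from workcell import bot
import cv2,numpy as np
o=bot.get_obs()
for k,v in o.items(): print(k,np.round(v,4))
for c in ("scene","top"):
    im=bot.camera(c); cv2.imwrite(f"pics/{c}0.png",im["color"])
    print(c,[im[k] for k in("fx","fy","cx","cy","k1")]); print(np.round(im["extrinsics"],4).tolist())
    for n in("rail","flap_hinge","flap_push","cam_pivot","cam_grip","bin","jug","tamper","cup"):
        print(n,[(np.round(d["point"],1).tolist(),round(d["conf"],2)) for d in bot.spot_point(n,c)[:2]])
E
```

```text
clock 0.0
joint_pos [ 1.109   0.2414  0.0037  1.3352 -0.      1.5708]
joint_vel [-0.     -0.0014 -0.0012  0.0007  0.0011  0.0011]
tau [ 2.00000e-04 -3.72318e+01  2.52408e+01  1.70000e-02  1.00000e-04
 -0.00000e+00]
eef_pos [0.2225 0.447  0.2304]
tool_rot [ 0.6016  0.3717 -0.3729 -0.6008]
ft_force [-0.6793 -0.1478 -0.0803]
ft_torque [-0.053   0.016  -0.0085]
grip_width 0.0854
scene [407.8498807686035, 407.8498807686035, 328.2724967757521, 200.482640682093, 0.018990506638694574]
[[-0.5116, 0.8592, -0.0077, 0.2871], [-0.5733, -0.3347, 0.7479, 0.1788], [0.64, 0.387, 0.6638, -1.3819], [0.0, 0.0, 0.0, 1.0]]
rail [([330.6, 197.6], 0.82)]
flap_hinge [([345.5, 245.1], 0.85)]
flap_push [([345.8, 221.1], 0.56)]
cam_pivot [([332.2, 269.3], 0.77)]
cam_grip [([368.0, 249.9], 0.76), ([332.9, 295.3], 0.36)]
bin [([332.4, 294.1], 0.83)]
jug [([422.1, 278.8], 0.62)]
tamper [([243.0, 270.9], 0.93)]
cup [([283.1, 235.6], 0.8), ([346.1, 221.7], 0.3)]
top [370.79182779175966, 370.79182779175966, 320.8975351674616, 199.70741212471512, -0.020823911884052023]
[[-0.0187, -0.9998, 0.0053, 0.0414], [0.9965, -0.0183, 0.0816, -0.6023], [-0.0815, 0.0068, 0.9967, -1.1526], [0.0, 0.0, 0.0, 1.0]]
rail [([295.3, 153.7], 0.64)]
flap_hinge [([317.1, 215.4], 0.56), ([300.1, 151.2], 0.56)]
flap_push [([315.6, 208.1], 0.68)]
cam_pivot [([301.5, 168.7], 0.83)]
cam_grip [([286.1, 182.4], 0.68), ([373.9, 208.2], 0.29)]
bin [([308.0, 185.9], 0.63)]
jug [([372.2, 210.6], 0.71), ([257.5, 230.0], 0.65)]
tamper [([381.0, 169.9], 0.52)]
cup [([375.3, 207.9], 0.96)]
```

Run:
```python
import cv2
for c in("scene","top"):
    i=cv2.imread(f"pics/{c}0.png"); cv2.imwrite(f"pics/{c}0z.png",cv2.resize(i[110:340,170:490],(800,575),interpolation=cv2.INTER_CUBIC))
```

```text
(no output)
```

View pics/scene0z.png

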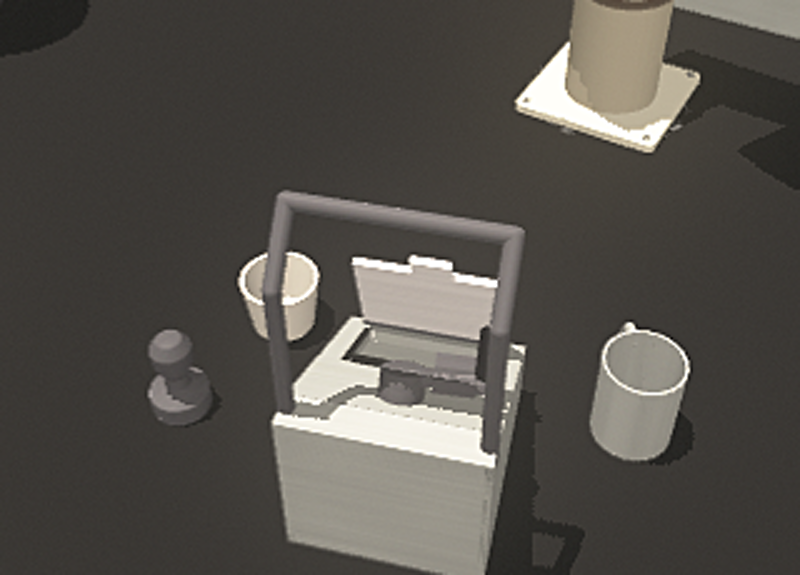

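View pics/top0z.png

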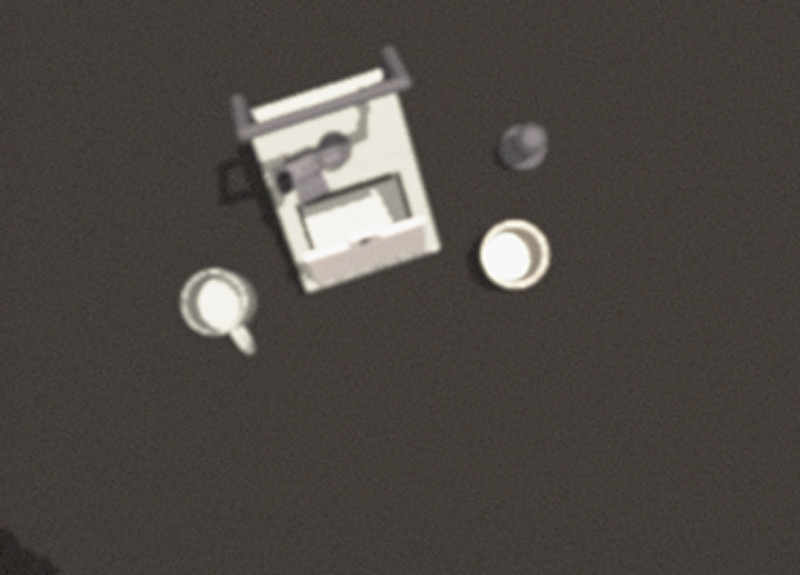

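```bash
cat > h.py <<'E'
import numpy as np
from scipy.optimize import least_squares
from scipy.spatial.transform import Rotation as R
C={"scene":([407.85,328.27,200.48,.01899],np.array([[-0.5116,0.8592,-0.0077,0.2871],[-0.5733,-0.3347,0.7479,0.1788],[0.64,0.387,0.6638,-1.3819]])),
"top":([370.79,320.9,199.71,-.02082],np.array([[-0.0187,-0.9998,0.0053,0.0414],[0.9965,-0.0183,0.0816,-0.6023],[-0.0815,0.0068,0.9967,-1.1526]]))}
def proj(P,c,cam=None):
    (f,cx,cy,k),E=C[c]
    q=E[:,:3]@P+E[:,3]; a=np.array([q[0]/-q[2],-q[1]/-q[2]]); a=a*(1+k*(a@a)); return f*a+[cx,cy]
s,c_=np.sin(np.radians(28)),np.cos(np.radians(28))
u=np.array([c_,0,s]); n=np.array([-s,0,c_]); H=np.array([-.095,0,.07]); Y=np.array([0,1.,0])
def flap(d,h,th,y=0): # d from hinge, h above inner face
    e=u*np.cos(th)+n*np.sin(th); m=n*np.cos(th)-u*np.sin(th); return H+e*d+m*h+Y*y
PIV=H+.155*u
def cam(d,h,a): return PIV+n*h+d*(Y*np.cos(a)-u*np.sin(a))
def bin2w(p,P): 
    return R.from_euler('z',p[2]).apply(P)+[p[0],p[1],0]
E
cat > fit.py <<'E'
from h import *
obs=[("rail0","scene",330.6,197.6),("hinge","scene",345.5,245.1),("push","scene",345.8,221.1),("piv","scene",332.2,269.3),("grip","scene",368,249.9),
("rail0","top",295.3,153.7),("hinge","top",317.1,215.4),("push","top",315.6,208.1),("piv","top",301.5,168.7),("grip","top",286.1,182.4),
("railL","top",267.2,163.2),("railR","top",332,142.8),("railR","scene",284,189.2),("railL","scene",378,203.2),
("bkR","scene",280,276.8),("bkL","scene",368,294.8),("frL","top",292.4,226.4),("frR","top",345.6,208.8)]
def pt(k,p):
    return {"rail0":np.array([.045,0,.335]),"railL":np.array([.045,.079,.335]),"railR":np.array([.045,-.079,.335]),"hinge":H,"push":flap(.085,.008,p[3]),"piv":PIV,"grip":cam(.065,.047,p[4]),
    "bkL":np.array([.105,.085,.163]),"bkR":np.array([.105,-.085,.163]),"frL":np.array([-.105,.085,.0647]),"frR":np.array([-.105,-.085,.0647])}[k]
f=lambda p:np.concatenate([proj(bin2w(p,pt(k,p)),c)-[a,b] for k,c,a,b in obs])
best=least_squares(f,[.6,.05,.3,.8,.1],loss="soft_l1",f_scale=1.5)
print(best.x.round(4),np.degrees(best.x[2:]).round(1))
r=f(best.x).reshape(-1,2)
for o,e in zip(obs,r): print(o[0],o[1],e.round(1))
E
python3 fit.py
```

```text
[0.645  0.0702 0.2931 0.8325 0.1408] [16.8 47.7  8.1]
rail0 scene [ 0.  -1.3]
hinge scene [-0.4 -2. ]
push scene [-1.2  0.4]
piv scene [-0.8 -1.5]
grip scene [-1.3  0.1]
rail0 top [ 3.2 -0.3]
hinge top [ 0.1 -0.8]
push top [0.  0.8]
piv top [ 1.  -0.5]
grip top [-3.1  0.9]
railL top [-0.7  0.3]
railR top [-1.7  0.5]
railR scene [2.  0.1]
railL scene [-0.8  0.4]
bkR scene [-0.1  1.4]
bkL scene [0.6 1.2]
frL top [-0.8 -0.1]
frR top [-1.   0.4]
```

```bash
cat > rel.py <<'E'
from h import *
from workcell import bot
BP=[0.645,0.0702,0.2931]
def Rb(): return R.from_euler('z',BP[2]).as_matrix()
def W(uu,nn,yy): return bin2w(BP,H+u*uu+n*nn+Y*yy)
def tgt(xb):  # approach -n, tool x along xb (bin-frame vec)
    yb=-n; xb=xb/np.linalg.norm(xb); return Rb()@np.column_stack([xb,yb,np.cross(xb,yb)])
def st(show=True):
    o=bot.get_obs(); p=np.array(o["eef_pos"]); M=R.from_quat(o["tool_rot"]).as_matrix()
    if show:
        b=Rb().T@(p-[BP[0],BP[1],0])-H; 
        print("t",round(o["clock"],2),"p",p.round(4),"slope u,n,y mm",(1e3*np.array([b@u,b@n,b[1]])).round(1),"F",np.round(o["ft_force"],1),"F(u,n,y)",[round(float((Rb()@v)@o["ft_force"]),1) for v in(u,n,Y)],"w",round(o["grip_width"],4),"q",np.round(o["joint_pos"],2))
        print("tool axes in (u,n,y):\n",np.array([[ (Rb()@v)@M[:,i] for v in(u,n,Y)] for i in range(3)]).round(3))
    return p,M
def rel(P,Mt):
    p,M=st(False)
    print("turn deg (tool)",np.degrees(R.from_matrix(M.T@Mt).as_rotvec()).round(1),"shift mm in cur tool",(1e3*M.T@(P-p)).round(1),"in tgt tool",(1e3*Mt.T@(P-p)).round(1))
E
python3 - <<'E'
from rel import *
p,M=st(); print(M.round(2))
for xb in(u,-u,Y,-Y):
    print(xb); rel(W(.02,.10,0),tgt(xb))
# bystanders
for nm,a,b in(("jug",(422.1,278.8),(257.5,230)),("tamper",(243,270.9),(381,169.9)),("cup",(283.1,235.6),(375.3,207.9))):
    r=least_squares(lambda q:np.r_[proj(q,"scene")-a,proj(q,"top")-b],[.6,0,0]); print(nm,r.x.round(3),r.fun.round(1))
E
```

```text
t 1.0 p [0.2228 0.4476 0.2313] slope u,n,y mm [-101.   236.4  483.3] F [-0.2 -0.9 -0.7] F(u,n,y) [-0.7, -0.4, -0.8] w 0.0857 q [1.11 0.24 0.   1.34 0.   1.57]
tool axes in (u,n,y):
 [[ 0.605 -0.322  0.728]
 [-0.469 -0.883 -0.   ]
 [-0.643  0.342  0.685]]
[[ 0.45 -0.   -0.9 ]
 [ 0.9  -0.    0.45]
 [-0.   -1.    0.  ]]
[0.88294759 0.         0.46947156]
turn deg (tool) [-11.4  45.8 -26.4] shift mm in cur tool [-234.9   63.6 -455.6] in tgt tool [ 121.   136.4 -483.3]
[-0.88294759 -0.         -0.46947156]
turn deg (tool) [ -32.4 -130.    14. ] shift mm in cur tool [-234.9   63.6 -455.6] in tgt tool [-121.   136.4  483.3]
[0. 1. 0.]
turn deg (tool) [-26.6 -42.4 -10.6] shift mm in cur tool [-234.9   63.6 -455.6] in tgt tool [-483.3  136.4 -121. ]
[-0. -1. -0.]
turn deg (tool) [ 13.2 133.4 -33.3] shift mm in cur tool [-234.9   63.6 -455.6] in tgt tool [483.3 136.4 121. ]
jug [0.512 0.23  0.011] [ 1.  -0.   1.3 -0.5]
tamper [ 0.698 -0.166 -0.01 ] [-1.  -0.1 -1.1  0.8]
cup [ 0.57  -0.137  0.016] [-1.9 -0.2 -2.   1.3]
```

```bash
python3 -m inch '-1.9 7.6 -4.4 0 0 0 1;-1.9 7.6 -4.4 0 0 0 1;-1.9 7.6 -4.4 0 0 0 1;-1.9 7.6 -4.4 0 0 0 1;-1.9 7.6 -4.4 0 0 0 1;-1.9 7.8 -4.4 0 0 0 1;0 0 0 0 0 -40 1;0 0 0 0 0 -40 1;0 0 0 0 0 -40 1;0 0 0 0 0 -40 1;0 0 0 0 0 -40 1;0 0 0 0 0 -40 1'
python3 - <<'E'
from rel import *
st(); rel(W(.02,.10,0),tgt(u))
E
```

```text
clock: 2.5
eef_pos: [0.2921, 0.2168, 0.2313]
tool_rot: [-0.653, -0.27, -0.069, 0.704]
ft_force: [0.5, -0.1, -0.3]
grip_width: -0.0001
t 2.5 p [0.2921 0.2168 0.2313] slope u,n,y mm [-101.3  236.6  242.3] F [ 0.5 -0.1 -0.3] F(u,n,y) [0.2, -0.5, -0.3] w -0.0001 q [ 0.84 -0.38 -0.68  0.85 -0.25  2.07]
tool axes in (u,n,y):
 [[ 1.     0.001  0.001]
 [ 0.001 -1.     0.002]
 [-0.001  0.002  1.   ]]
turn deg (tool) [-0.1  0.   0. ] shift mm in cur tool [ 121.1  136.3 -242.6] in tgt tool [ 121.3  136.6 -242.3]
```

```bash
python3 -m inch '0 0 0 0 0 -40 1;0 0 0 0 0 -40 1;0 0 0 0 0 -40 1;0 0 0 0 0 -40 1;0 0 0 0 0 -40 1;0 0 0 0 0 -42 1;0 0 0 25 35 0 1;0 0 0 25 35 0 1;0 0 0 25 35 0 1;0 0 0 25 30 0 1;0 0 0 0 0 0 1'
python3 - <<'E'
from rel import *
import cv2
st()
for c in("scene","wrist"):
    i=bot.camera(c)["color"]
    cv2.imwrite(f"pics/{c}1.png",cv2.resize(i[110:340,170:490],(800,575)) if c=="scene" else i)
E
```

```text
clock: 3.88
eef_pos: [0.5082, 0.0307, 0.1571]
tool_rot: [-0.653, -0.269, -0.068, 0.704]
ft_force: [-1.2, 0.8, -0.9]
grip_width: -0.0002
t 3.88 p [0.5082 0.0307 0.1571] slope u,n,y mm [-1.  99.2  1.7] F [-1.2  0.8 -0.9] F(u,n,y) [-1.2, -0.4, 1.1] w -0.0002 q [-0.03  0.   -0.61  0.5   0.15  1.28]
tool axes in (u,n,y):
 [[ 1.    -0.003  0.001]
 [-0.003 -1.     0.002]
 [-0.     0.002  1.   ]]
```

View pics/scene1.png

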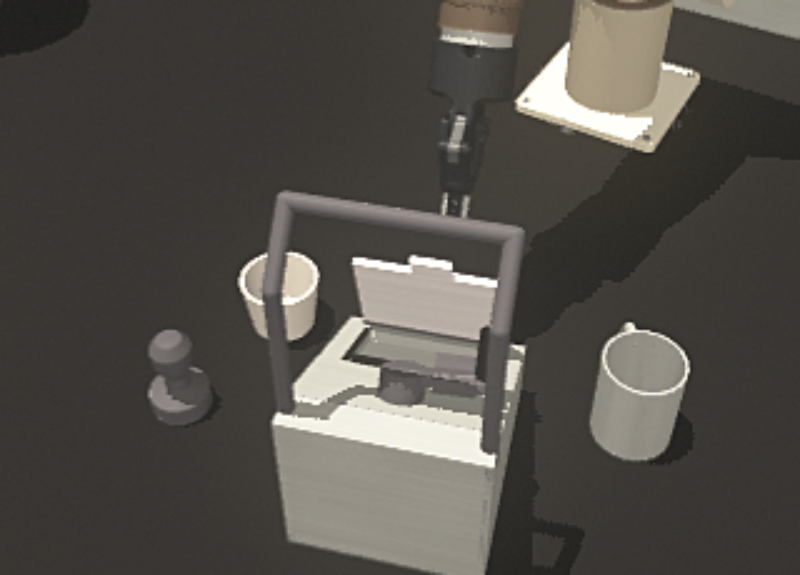

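View pics/wrist1.png

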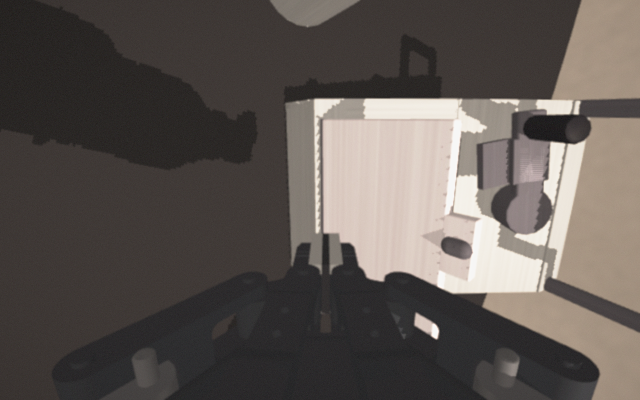

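```bash
python3 -m inch '0 0 0 12 8 0 1;0 0 0 12 8 0 1;0 0 0 12 7 0 1;0 0 0 7 1 0 1;0 0 0 6 1 0 1;0 0 0 6 4 0 1;0 0 0 5 5 0 1;0 0 0 5 5 0 1;0 0 0 0 0 0 1'
python3 - <<'E'
from rel import *
import cv2
st()
for c in("scene","wrist"):
    i=bot.camera(c)["color"]
    cv2.imwrite(f"pics/{c}2.png",cv2.resize(i[110:340,170:490],(800,575)) if c=="scene" else i)
E
```

```text
clock: 5.1
eef_pos: [0.5801, 0.0521, 0.1543]
tool_rot: [-0.654, -0.269, -0.069, 0.704]
ft_force: [0.0, 0.1, 0.1]
grip_width: 0.0002
t 5.1 p [0.5801 0.0521 0.1543] slope u,n,y mm [64.  61.5  1.5] F [0.  0.1 0.1] F(u,n,y) [0.1, 0.1, 0.1] w 0.0002 q [ 0.02  0.15 -0.46  0.49  0.13  1.33]
tool axes in (u,n,y):
 [[ 1.    -0.001 -0.   ]
 [-0.001 -1.     0.001]
 [ 0.     0.001  1.   ]]
```

View pics/scene2.png

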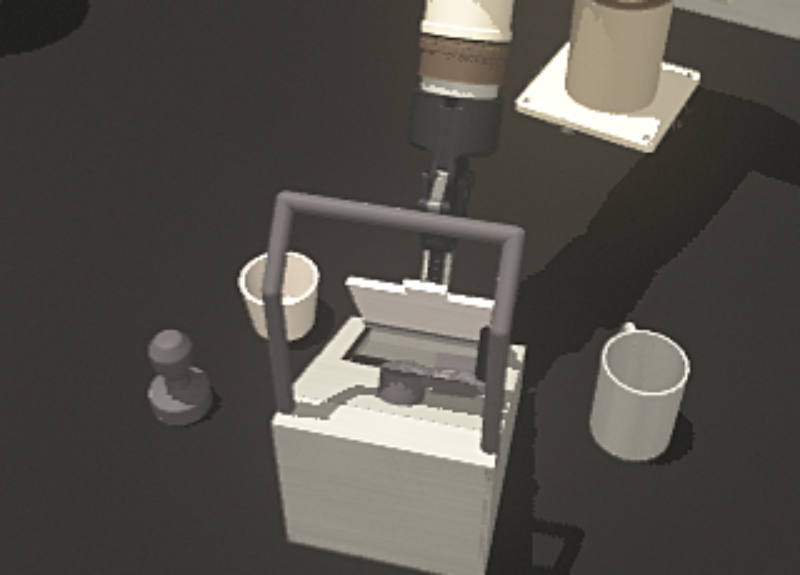

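View pics/wrist2.png

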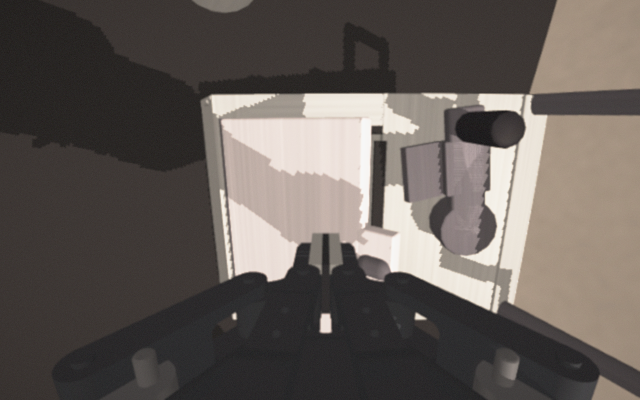

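The flap is being folded by the tips (scene zoom 425,285) and the tips sit short of the keeper. I'll continue along the arc.

```bash
python3 -m inch '0 0 0 4 6 0 1;0 0 0 3 6 0 1;0 0 0 3 6 0 1;0 0 0 2 6 0 1;0 0 0 2 6 0 1;0 0 0 2 6 0 1;0 0 0 0 5 0 1;0 0 0 0 4 0 1;0 0 0 0 0 0 1'
python3 - <<'E'
from rel import *
st()
E
```

```text
clock: 6.32
eef_pos: [0.6126, 0.0621, 0.1212]
tool_rot: [-0.654, -0.268, -0.068, 0.704]
ft_force: [-0.2, 0.2, -0.7]
grip_width: -0.0002
t 6.33 p [0.6126 0.0621 0.1212] slope u,n,y mm [78.5 16.3  1.6] F [-0.2  0.2 -0.7] F(u,n,y) [-0.4, -0.6, 0.2] w -0.0002 q [ 0.04  0.25 -0.43  0.42  0.12  1.35]
tool axes in (u,n,y):
 [[ 1.    -0.003 -0.001]
 [-0.003 -1.     0.001]
 [ 0.001  0.001  1.   ]]
```

```bash
python3 -m inch '0 0 0 1 3 0 1;0 0 0 1 2 0 1;0 0 0 0 2 0 1;0 0 0 0 0 0 1'; python3 -m inch '0 0 0 0 1 0 1;0 0 0 0 0 0 1'
python3 - <<'E'
from rel import *
st()
E
```

```text
clock: 6.82
eef_pos: [0.6168, 0.0634, 0.1162]
tool_rot: [-0.654, -0.268, -0.068, 0.704]
ft_force: [-5.0, -1.2, 2.4]
grip_width: -0.0001
clock: 7.08
eef_pos: [0.6171, 0.0635, 0.1155]
tool_rot: [-0.654, -0.268, -0.068, 0.704]
ft_force: [-8.4, -0.7, 4.5]
grip_width: -0.0003
t 7.08 p [0.6171 0.0635 0.1155] slope u,n,y mm [80.   9.   1.7] F [-8.4 -0.7  4.5] F(u,n,y) [-5.2, 7.8, 1.8] w -0.0003 q [ 0.05  0.26 -0.42  0.41  0.12  1.35]
tool axes in (u,n,y):
 [[ 1.    -0.003 -0.001]
 [-0.003 -1.     0.001]
 [ 0.001  0.001  1.   ]]
```

```bash
python3 -m inch '0 0 0 0 1 0 1;0 0 0 0 0 0 1'; python3 -m inch '0 0 0 0 1 0 1;0 0 0 0 0 0 1';python3 -m inch '0 0 0 0 1 0 1;0 0 0 0 0 0 1'
python3 - <<'E'
from rel import *
st()
E
```

```text
clock: 7.32
eef_pos: [0.6176, 0.0636, 0.1149]
tool_rot: [-0.654, -0.268, -0.068, 0.704]
ft_force: [-8.3, -2.8, 6.3]
grip_width: 0.0002
clock: 7.58
eef_pos: [0.618, 0.0638, 0.1143]
tool_rot: [-0.654, -0.268, -0.068, 0.704]
ft_force: [-9.8, -2.3, 8.5]
grip_width: -0.0003
clock: 7.82
eef_pos: [0.6181, 0.0638, 0.1142]
tool_rot: [-0.654, -0.268, -0.068, 0.704]
ft_force: [-14.7, -3.7, 14.5]
grip_width: -0.0003
t 7.83 p [0.6181 0.0638 0.1142] slope u,n,y mm [80.3  7.3  1.7] F [-14.7  -3.7  14.5] F(u,n,y) [-6.6, 19.9, 0.7] w -0.0003 q [ 0.05  0.27 -0.42  0.41  0.12  1.35]
tool axes in (u,n,y):
 [[ 1.    -0.003 -0.001]
 [-0.003 -1.     0.001]
 [ 0.001  0.001  1.   ]]
```

```bash
python3 -m inch '0 0 0 0 -10 0 1;0 0 0 0 -25 0 1;0 0 0 0 -25 0 1;0 0 0 0 -30 0 0.6;0 0 0 0 0 15 0.6;0 0 0 0 0 0 0.6'
python3 - <<'E'
from rel import *
import cv2
st()
for c in("scene","wrist","top"):
    i=bot.camera(c)["color"]
    cv2.imwrite(f"pics/{c}3.png",cv2.resize(i[110:340,170:490],(800,575)) if c!="wrist" else i)
    for k in("cam_grip","cam_pivot","flap_push"): print(c,k,[(np.round(d["point"],1),d["conf"]) for d in bot.spot_point(k,c)[:2]])
E
```

```text
clock: 8.57
eef_pos: [0.575, 0.0674, 0.1927]
tool_rot: [-0.653, -0.27, -0.068, 0.704]
ft_force: [-0.1, -0.3, -0.1]
grip_width: 0.0342
t 8.57 p [0.575  0.0674 0.1927] slope u,n,y mm [81.5 95.6 17.5] F [-0.1 -0.3 -0.1] F(u,n,y) [-0.2, 0.0, -0.2] w 0.0342 q [ 0.06  0.09 -0.41  0.59  0.11  1.36]
tool axes in (u,n,y):
 [[ 1.    -0.001  0.001]
 [-0.001 -1.     0.002]
 [-0.001  0.002  1.   ]]
scene cam_grip [(array([365.5, 249. ]), 0.95)]
scene cam_pivot [(array([332.3, 269.2]), 0.93)]
scene flap_push [(array([338.7, 250.9]), 0.66), (array([418.9, 279.4]), 0.51)]
wrist cam_grip [(array([433. , 150.6]), 0.61)]
wrist cam_pivot [(array([414.6, 219.8]), 0.72)]
wrist flap_push [(array([327.7, 227.3]), 0.79)]
top cam_grip [(array([286. , 182.1]), 0.97), (array([316.9, 214.1]), 0.36)]
top cam_pivot [(array([301.6, 168.9]), 0.87), (array([382. , 170.4]), 0.2)]
top flap_push [(array([311.9, 192.4]), 0.89)]
```

View pics/scene3.png

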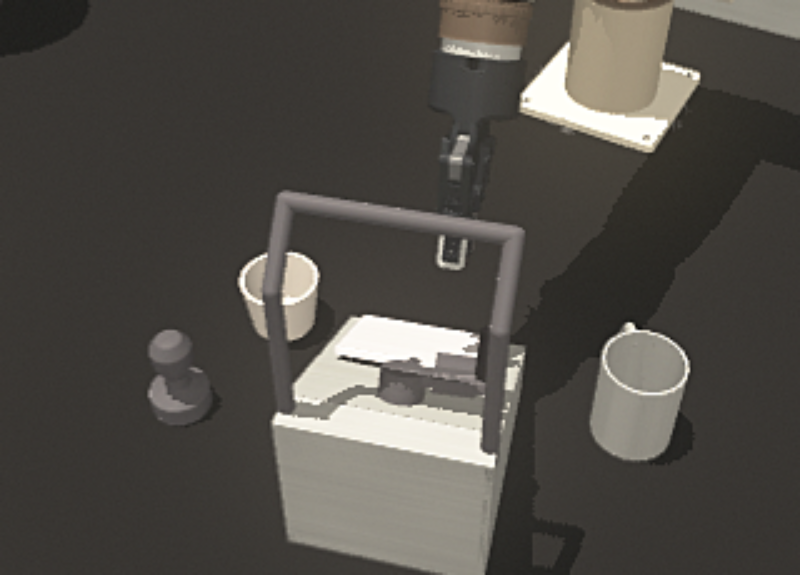

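View pics/wrist3.png

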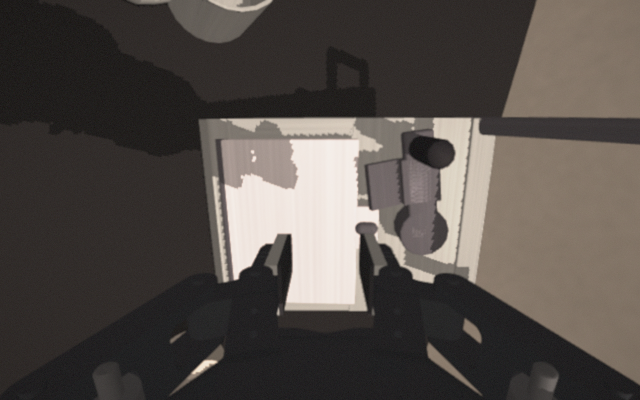

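```bash
cat > fit2.py <<'E'
from rel import *
w=bot.camera("wrist"); C["wrist"]=([w["fx"],w["cx"],w["cy"],w["k1"]],np.array(w["extrinsics"])[:3])
obs=[("rail0","scene",330.6,197.6),("piv","scene",332.3,269.2),("grip","scene",365.5,249),("push","scene",338.7,250.9),
("piv","top",301.6,168.9),("grip","top",286,182.1),("push","top",311.9,192.4),
("railL","top",267.2,163.2),("railR","top",332,142.8),("railR","scene",284,189.2),("railL","scene",378,203.2),
("bkR","scene",280,276.8),("bkL","scene",368,294.8),("frL","top",292.4,226.4),("frR","top",345.6,208.8),
("grip","wrist",433,150.6),("piv","wrist",414.6,219.8),("push","wrist",327.7,227.3),("cFL","wrist",220,139),("cEL","wrist",358,139)]
def pt(k,p):
    return {"rail0":np.array([.045,0,.335]),"railL":np.array([.045,.079,.335]),"railR":np.array([.045,-.079,.335]),"push":flap(.085,.008,p[3]),"piv":PIV,"grip":cam(.065,.047,p[4]),
    "bkL":np.array([.105,.085,.163]),"bkR":np.array([.105,-.085,.163]),"frL":np.array([-.105,.085,.0647]),"frR":np.array([-.105,-.085,.0647]),
    "cFL":flap(0,.008,p[3],.07),"cEL":flap(.105,.008,p[3],.07)}[k]
f=lambda p:np.concatenate([proj(bin2w(p,pt(k,p)),c)-[a,b] for k,c,a,b in obs])
best=least_squares(f,[.645,.07,.293,.03,.1],loss="soft_l1",f_scale=1.5)
print(best.x.round(4))
for o,e in zip(obs,f(best.x).reshape(-1,2)): print(o[0],o[1],e.round(1))
E
python3 fit2.py
```

```text
[0.6463 0.0681 0.3005 0.0582 0.0923]
rail0 scene [-1.3 -1.2]
piv scene [-2.  -1.4]
grip scene [0.1 1.5]
push scene [-1.1 -0.9]
piv top [ 1.5 -1.1]
grip top [-2.7 -0.1]
push top [-1.2 -1.4]
railL top [0.1 0.1]
railR top [-1.  -0.2]
railR scene [0.6 0.4]
railL scene [-2.1  0.3]
bkR scene [-1.2  1.8]
bkL scene [-0.3  1. ]
frL top [ 0.2 -0.4]
frR top [-0.1 -0.3]
grip wrist [-0.4 -1.4]
piv wrist [-0.6  1.4]
push wrist [2.5 0.1]
cFL wrist [-2.5 -0.3]
cEL wrist [-0.9 -1.2]
```

```bash
sed -i 's/^BP=.*/BP=[0.646,0.0686,0.2985]/' rel.py
python3 - <<'E'
from rel import *
st(); rel(W(.148,.095,.0645),tgt(u*np.cos(.1)+Y*np.sin(.1)))
E
```

```text
t 9.22 p [0.5754 0.0662 0.1931] slope u,n,y mm [81.4 96.1 18.5] F [ 0.5 -0.   0.4] F(u,n,y) [0.6, 0.1, -0.2] w 0.034 q [ 0.06  0.09 -0.41  0.59  0.11  1.36]
tool axes in (u,n,y):
 [[ 1.    -0.    -0.005]
 [-0.    -1.    -0.002]
 [ 0.005 -0.002  1.   ]]
turn deg (tool) [ 0.1 -6.  -0. ] shift mm in cur tool [66.3  1.  46.4] in tgt tool [70.8  1.1 39.2]
```

```bash
python3 -m inch '0 0 0 22 0 15 0.6;0 0 0 22 0 16 0.6;0 0 0 22 0 15 0.6;0 -6 0 0 0 0 0.6;0 0 0 0 0 0 0.6'
python3 - <<'E'
from rel import *
import cv2
st(); rel(W(.148,.095,.0645),tgt(u*np.cos(.1)+Y*np.sin(.1)))
cv2.imwrite("pics/wrist4.png",bot.camera("wrist")["color"])
i=bot.camera("scene")["color"];cv2.imwrite("pics/scene4.png",cv2.resize(i[110:340,170:490],(800,575)))
E
```

```text
clock: 9.85
eef_pos: [0.6179, 0.1274, 0.2241]
tool_rot: [-0.656, -0.305, -0.035, 0.689]
ft_force: [0.6, -0.5, 0.5]
grip_width: 0.0339
t 9.85 p [0.6179 0.1274 0.2241] slope u,n,y mm [147.7  96.   64.5] F [ 0.6 -0.5  0.5] F(u,n,y) [0.6, 0.3, -0.7] w 0.0339 q [ 0.18  0.16 -0.24  0.68  0.06  1.36]
tool axes in (u,n,y):
 [[ 0.995 -0.001  0.099]
 [-0.    -1.    -0.002]
 [-0.099 -0.001  0.995]]
turn deg (tool) [ 0.1 -0.1 -0. ] shift mm in cur tool [0.3 1.  0. ] in tgt tool [0.3 1.  0. ]
```

View pics/wrist4.png

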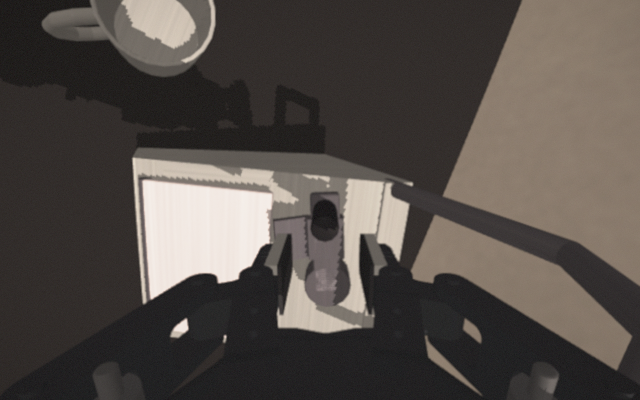

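View pics/scene4.png

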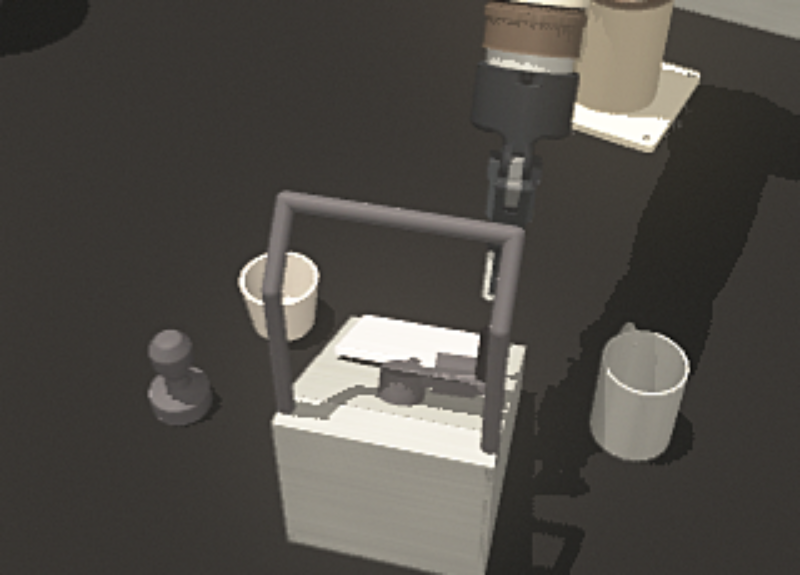

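```bash
python3 -m inch '0 0 0 0 15 0 0.6;0 0 0 0 15 0 0.6;0 0 0 0 15 0 0.6;0 0 0 0 10 0 0.6;0 0 0 0 7 0 0.6;0 0 0 0 0 0 0.6'
python3 - <<'E'
from rel import *
import cv2
st()
cv2.imwrite("pics/wrist5.png",bot.camera("wrist")["color"])
E
```

```text
clock: 10.7
eef_pos: [0.6456, 0.1357, 0.1686]
tool_rot: [-0.656, -0.305, -0.034, 0.689]
ft_force: [-0.7, 1.5, -0.2]
grip_width: 0.0345
t 10.7 p [0.6456 0.1357 0.1686] slope u,n,y mm [147.2  33.4  64.2] F [-0.7  1.5 -0.2] F(u,n,y) [-0.3, -0.1, 1.7] w 0.0345 q [ 0.18  0.26 -0.26  0.56  0.05  1.37]
tool axes in (u,n,y):
 [[ 0.995 -0.002  0.099]
 [-0.001 -1.    -0.002]
 [-0.099 -0.001  0.995]]
```

View pics/wrist5.png

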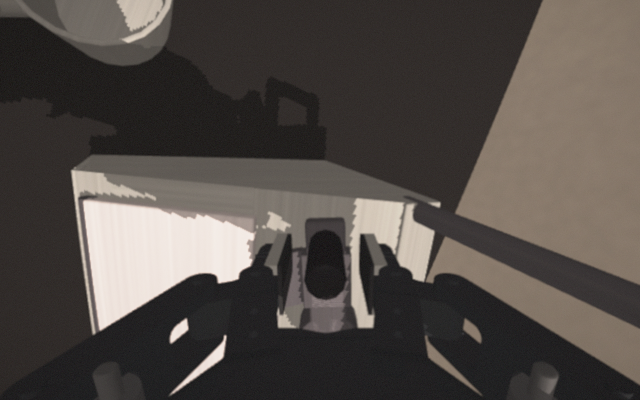

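```bash
python3 -m inch '0 0 0 0 0 0 0.72;0 0 0 0 0 0 0.72;0 -5 0 -5.7 0 -0.25 0.72;0 -5 0 -5.7 0 -0.25 0.72;0 -5 0 -5.7 0 -0.25 0.72;0 -5 0 -5.7 0 -0.25 0.72;0 -5 0 -5.7 0 -0.25 0.72;0 -5 0 -5.7 0 -0.25 0.72;0 -5 0 -5.7 0 -0.25 0.72;0 -5 0 -5.7 0 -0.25 0.72;0 0 0 0 0 0 0.72'
python3 - <<'E'
from rel import *
import cv2
p,M=st(); b=Rb().T@(p-[BP[0],BP[1],0])-H; du=155-b@u*1e3; print("radius",np.hypot(du,b[1]*1e3),"ang",np.degrees(np.arctan2(du,b[1]*1e3)))
cv2.imwrite("pics/wrist6.png",bot.camera("wrist")["color"])
E
```

```text
clock: 12.12
eef_pos: [0.6175, 0.1064, 0.151]
tool_rot: [0.629, 0.523, -0.191, -0.543]
ft_force: [-0.8, 0.3, 0.9]
grip_width: 0.0237
t 12.12 p [0.6175 0.1064 0.151 ] slope u,n,y mm [107.6  34.5  44.5] F [-0.8  0.3  0.9] F(u,n,y) [-0.2, 1.0, 0.5] w 0.0237 q [ 0.13  0.22 -0.37  0.49  0.07  0.63]
tool axes in (u,n,y):
 [[ 0.699 -0.001  0.715]
 [ 0.    -1.    -0.002]
 [-0.715 -0.002  0.699]]
radius 64.99456274933235 ang 46.78056923109191
```

View pics/wrist6.png

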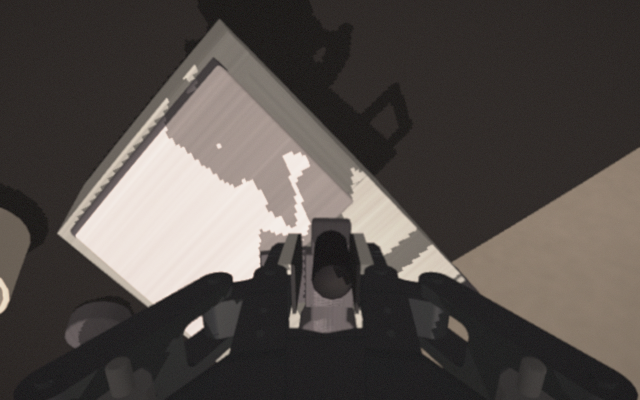

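```bash
python3 -m inch '0 -5 0 -5.7 0 -0.25 0.72;0 -5 0 -5.7 0 -0.25 0.72;0 -5 0 -5.7 0 -0.25 0.72;0 -5 0 -5.7 0 -0.25 0.72'; python3 -m inch '0 -5 0 -5.7 0 -0.25 0.72;0 -5 0 -5.7 0 -0.25 0.72;0 -5 0 -5.7 0 -0.25 0.72'; python3 -m inch '0 -4 0 -4.5 0 -0.2 0.72;0 0 0 0 0 0 0.72'
python3 - <<'E'
from rel import *
import cv2
p,M=st(); b=Rb().T@(p-[BP[0],BP[1],0])-H; du=155-b@u*1e3; print("radius",np.hypot(du,b[1]*1e3),"ang",np.degrees(np.arctan2(du,b[1]*1e3)))
cv2.imwrite("pics/wrist7.png",bot.camera("wrist")["color"])
E
```

```text
clock: 12.68
eef_pos: [0.6133, 0.0877, 0.146]
tool_rot: [0.584, 0.612, -0.297, -0.443]
ft_force: [1.8, 6.5, 0.5]
grip_width: 0.0235
clock: 13.05
eef_pos: [0.6135, 0.0705, 0.1434]
tool_rot: [0.54, 0.664, -0.371, -0.36]
ft_force: [1.4, 3.7, 1.3]
grip_width: 0.024
clock: 13.3
eef_pos: [0.6143, 0.0647, 0.1428]
tool_rot: [0.529, 0.675, -0.39, -0.337]
ft_force: [1.0, 2.5, 0.7]
grip_width: 0.0238
t 13.3 p [0.6143 0.0647 0.1428] slope u,n,y mm [90.3 34.5  5.6] F [1.  2.5 0.7] F(u,n,y) [1.9, -0.2, 2.1] w 0.0238 q [ 0.05  0.22 -0.4   0.47  0.12 -0.13]
tool axes in (u,n,y):
 [[ 0.093 -0.001  0.996]
 [ 0.002 -1.    -0.001]
 [-0.996 -0.002  0.093]]
radius 64.95675141583371 ang 85.0170330726265
```

View pics/wrist7.png

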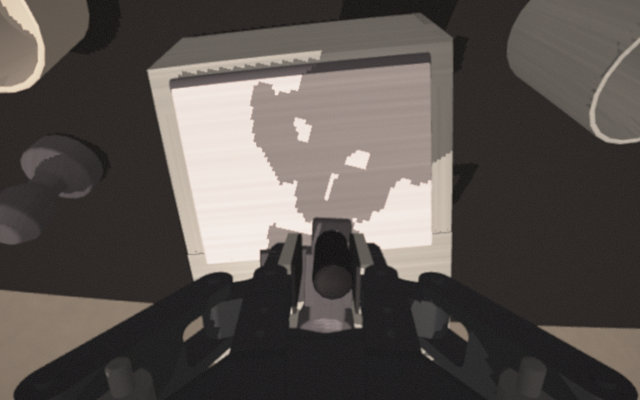

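```bash
python3 -m inch '0 -3 0 -3.4 0 0 0.72;0 -2 0 -2.3 0 0 0.72;0 0 0 0 0 0 0.72'; python3 -m inch '0 0 0 -1.5 0 0 0.72;0 0 0 0 0 0 0.72'; python3 -m inch '0 0 0 -1.5 0 0 0.72;0 0 0 0 0 0 0.72';python3 -m inch '0 0 0 -1 0 0 0.72;0 0 0 0 0 0 0.72'
python3 - <<'E'
from rel import *
st()
E
```

```text
clock: 13.72
eef_pos: [0.6153, 0.0591, 0.1424]
tool_rot: [0.511, 0.688, -0.413, -0.308]
ft_force: [1.1, 3.3, 1.0]
grip_width: 0.0243
clock: 13.98
eef_pos: [0.6155, 0.0573, 0.1421]
tool_rot: [0.511, 0.688, -0.413, -0.307]
ft_force: [0.3, 4.2, 2.7]
grip_width: 0.0238
clock: 14.22
eef_pos: [0.6158, 0.0556, 0.142]
tool_rot: [0.511, 0.688, -0.413, -0.307]
ft_force: [-0.2, 4.5, 3.4]
grip_width: 0.0235
clock: 14.48
eef_pos: [0.6159, 0.0555, 0.1419]
tool_rot: [0.51, 0.689, -0.413, -0.308]
ft_force: [-1.3, 7.0, 4.1]
grip_width: 0.0238
t 14.47 p [0.6159 0.0555 0.1419] slope u,n,y mm [88.8 34.2 -3.6] F [-1.3  7.   4.1] F(u,n,y) [2.7, 3.3, 7.0] w 0.0238 q [ 0.03  0.23 -0.39  0.48  0.13 -0.24]
tool axes in (u,n,y):
 [[ 0.005  0.     1.   ]
 [ 0.    -1.     0.   ]
 [-1.    -0.     0.005]]
```

```bash
python3 -m inch '0 0 0 -1 0 0 0.72;0 0 0 0 0 0 0.72'; python3 -m inch '0 0 0 -1 0 0 0.72;0 0 0 0 0 0 0.72';  python3 - <<'E'
from rel import *
import cv2
st()
cv2.imwrite("pics/wrist8.png",bot.camera("wrist")["color"])
E
```

```text
clock: 14.72
eef_pos: [0.6159, 0.0555, 0.1419]
tool_rot: [0.509, 0.689, -0.413, -0.308]
ft_force: [-1.4, 7.4, 4.8]
grip_width: 0.024
clock: 14.98
eef_pos: [0.6159, 0.0554, 0.1419]
tool_rot: [0.508, 0.69, -0.413, -0.308]
ft_force: [-2.7, 10.1, 4.6]
grip_width: 0.0237
t 14.97 p [0.6159 0.0554 0.1419] slope u,n,y mm [88.8 34.2 -3.8] F [-2.7 10.1  4.6] F(u,n,y) [2.5, 3.9, 10.4] w 0.0237 q [ 0.03  0.23 -0.39  0.48  0.13 -0.24]
tool axes in (u,n,y):
 [[ 0.004  0.004  1.   ]
 [ 0.    -1.     0.004]
 [-1.    -0.     0.004]]
```

View pics/wrist8.png

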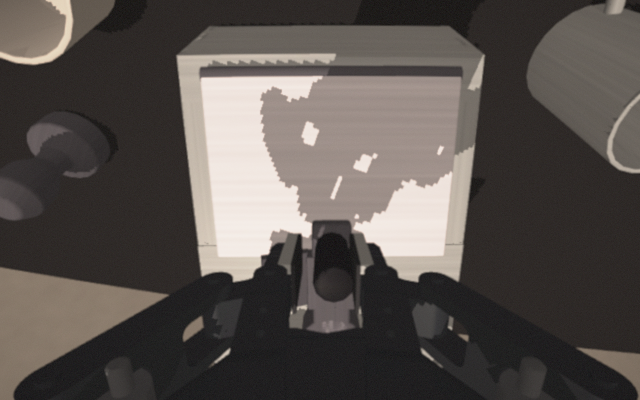

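```bash
python3 -m inch '0 0 0 -2 0 0 0.72;0 0 0 0 0 0 0.72'; python3 -m inch '0 0 0 5 0 0 0.6;0 0 0 3.5 0 0 0.6;0 0 0 0 0 0 0.6'
python3 - <<'E'
from rel import *
import cv2
st()
cv2.imwrite("pics/wrist9.png",bot.camera("wrist")["color"])
E
```

```text
clock: 15.28
eef_pos: [0.616, 0.0552, 0.1418]
tool_rot: [0.507, 0.691, -0.412, -0.309]
ft_force: [-3.8, 14.7, 4.6]
grip_width: 0.024
clock: 15.65
eef_pos: [0.6143, 0.0582, 0.1411]
tool_rot: [0.511, 0.687, -0.414, -0.308]
ft_force: [-0.1, 0.5, -0.7]
grip_width: 0.0343
t 15.65 p [0.6143 0.0582 0.1411] slope u,n,y mm [87.8 33.9 -0.6] F [-0.1  0.5 -0.7] F(u,n,y) [-0.3, -0.6, 0.5] w 0.0343 q [ 0.04  0.22 -0.4   0.47  0.12 -0.23]
tool axes in (u,n,y):
 [[ 0.006 -0.003  1.   ]
 [-0.002 -1.    -0.003]
 [-1.     0.002  0.006]]
```

View pics/wrist9.png

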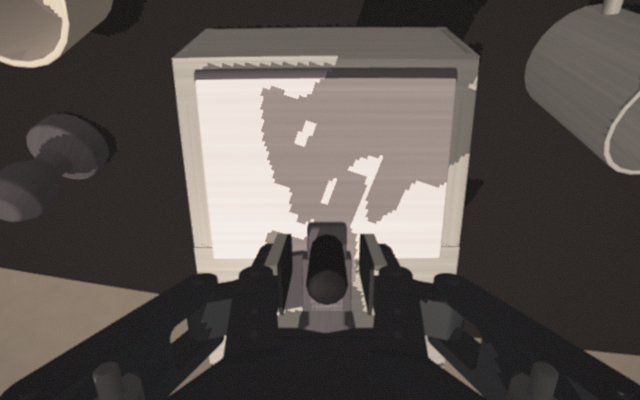

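Post free and centred between the pads (325,265), lever pointing straight down-slope. Now I'll back off along the normal.

```bash
python3 -m inch '0 0 0 0 -10 0 0.6;0 0 0 0 -15 0 0.6;0 0 0 0 -20 0 0.6;0 0 0 0 -25 0 0.6;0 0 0 0 -25 20 0.6;0 0 0 0 -25 25 0.6;0 0 0 0 0 25 0.6;0 0 0 0 0 0 0.6'
python3 - <<'E'
from rel import *
import cv2
st()
w=bot.camera("wrist"); C["wrist"]=([w["fx"],w["cx"],w["cy"],w["k1"]],np.array(w["extrinsics"])[:3])
for c in("scene","wrist","top"):
    i=w["color"] if c=="wrist" else bot.camera(c)["color"]
    cv2.imwrite(f"pics/{c}10.png",cv2.resize(i[110:340,170:490],(800,575)) if c!="wrist" else i)
    for k,P in(("cam_grip",cam(.065,.047,1.571)),("cam_pivot",PIV),("flap_push",flap(.085,.008,0))): print(c,k,[(np.round(d["point"],1),d["conf"]) for d in bot.spot_point(k,c)[:1]],"pred",proj(bin2w(BP,P),c).round(1))
    if c!="wrist":
        for k in("jug","tamper","cup"): print(c,k,[(np.round(d["point"],1),d["conf"]) for d in bot.spot_point(k,c)[:2]])
E
```

```text
clock: 16.7
eef_pos: [0.5, 0.0242, 0.2152]
tool_rot: [0.511, 0.688, -0.413, -0.308]
ft_force: [0.2, -0.0, 0.3]
grip_width: 0.0341
t 16.7 p [0.5    0.0242 0.2152] slope u,n,y mm [ 17.3 155.3   0.5] F [ 0.2 -0.   0.3] F(u,n,y) [0.3, 0.2, -0.1] w 0.0341 q [-0.05 -0.08 -0.52  0.67  0.16 -0.3 ]
tool axes in (u,n,y):
 [[ 0.006 -0.002  1.   ]
 [-0.001 -1.    -0.002]
 [-1.     0.001  0.006]]
scene cam_grip [(array([280.5, 238.2]), 0.57)] pred [339.2 235.9]
scene cam_pivot [(array([332.1, 271.7]), 0.95)] pred [330.5 267.8]
scene flap_push [(array([339.3, 250.6]), 0.63)] pred [337.6 252.2]
scene jug [(array([420.3, 278. ]), 0.98)]
scene tamper [(array([245.3, 269.5]), 0.76)]
scene cup [(array([281.4, 237.5]), 0.89)]
wrist cam_grip [(array([324.5, 273.2]), 0.96)] pred [326.  273.6]
wrist cam_pivot [(array([321.5, 304.1]), 0.84)] pred [326.4 304.5]
wrist flap_push [(array([325.6, 248.7]), 0.87)] pred [326.  250.8]
top cam_grip [(array([313.4, 192.7]), 0.8)] pred [311.5 193.7]
top cam_pivot [(array([299.8, 155.3]), 0.56)] pred [303.  167.9]
top flap_push [(array([311.8, 192.7]), 0.88)] pred [310.2 190.4]
top jug [(array([257.2, 231.7]), 0.79)]
top tamper [(array([380.4, 168.9]), 0.81), (array([310.4, 188. ]), 0.7)]
top cup [(array([374.8, 207.4]), 0.57)]
```

View pics/scene10.png

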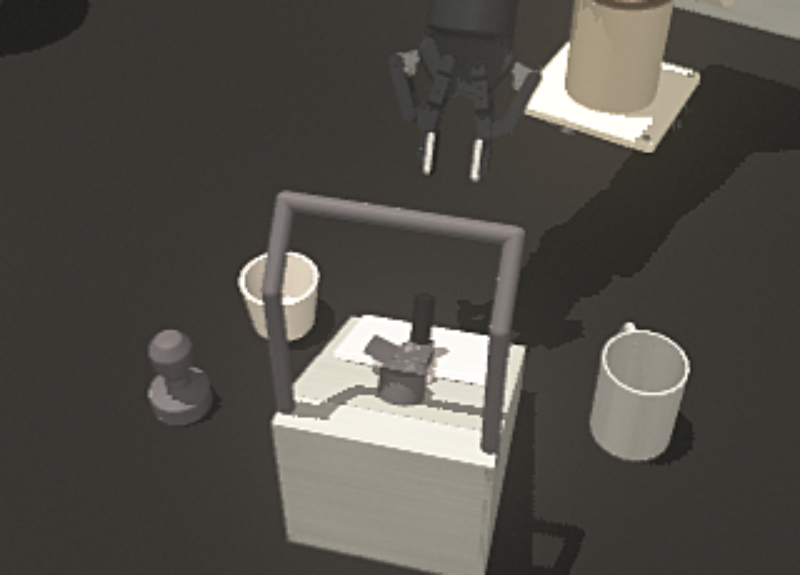

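View pics/wrist10.png

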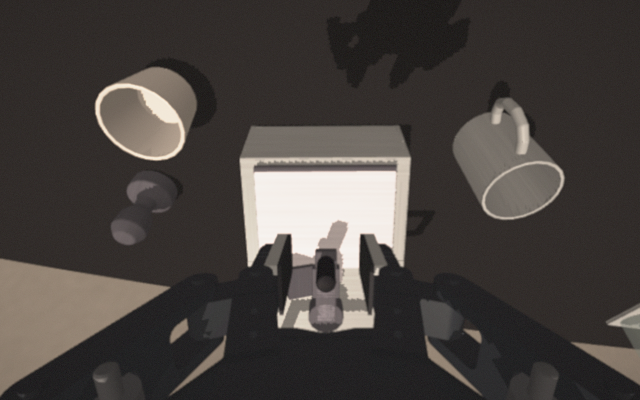

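The lever points straight down the slope: in the wrist picture the post is at (325,273) and the prediction for locked is (326,274). The flap lies flush, the bystanders have not moved, and the arm touches nothing.

```bash
python3 -c "
from workcell import bot
print(bot.job_done())"
```

```text
the job is handed in; nothing more can be done
None
```

The bin is closed up: the flap is folded shut onto the seal and the cam lever is swung to its stop. The job was handed in at about 17 s with the gripper clear of everything.

- **Flap:** I pushed it down with the shut fingertips to a hard stop at about 20 N, well under the limit. Before the cam swing it looked flush; the camera fit put it at about 0.058 rad, close to the 0.06 limit for the cam to catch.
- **Cam lever:** I swung it with the post held loosely between the part-open fingers. The force reached about 6.5 N partway, in the range you gave for the ramp drawing the flap down. At the end the lever stopped moving while the push rose to about 15 N, so I took that as the stop and let go.
- **Last checks:** In the wrist and top pictures the post is within about 2 pixels of where it should be when locked. The flap looks flush, and the wrist force is about zero.
- **Bystanders:** The jug, tamper and cup are where they were at the start, within about 3 pixels.
- **Checks that disagreed:** In the scene picture the network's lever-grip point (280, 238) landed on the cup, far from the prediction (339, 236). In the top picture its pivot point was about 13 pixels off, up by the rail. I set both aside because the pictures show the lever pointing straight down the slope.

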